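# Lock the filter cover of a bench dust extractor

### The arm

A 6-joint arm with a two-finger parallel gripper is mounted at the origin on the work surface. World frame = base frame: x ahead of the robot, y to its left, z up, the work surface at z = 0. Lengths are in m, angles in rad, forces in N, time in s.
With the tool pointing down it reaches from about 0.4 to 0.825 m from the base axis. Payload 7 kg.
Tool frame: the origin (TCP) lies between the finger pads; the fingertips stand 22 mm ahead of it and the grasp point (between the pads) lies 3 mm ahead of it (arm.tip_reach is the distance from the TCP to the fingertips, in m); z points along the fingers, y is the line along which they close (so a half turn about z gives the same grasp; the last joint's range is limited). The gripper opens to 88 mm and grips with 3 to 60 N. Pads are 19 mm wide; open, the fingers measure 130 mm over their backs; the gripper's body (78 mm by 193 mm) begins 47 mm behind the grasp point.
Start: joints at [0.288, 0.359, 0.012, 0, -1.224, -0.288], TCP at [0.675, -0, 0.218] pointing down, gripper open.
Joint ranges: [-3.07, 3.07], [-1.43, 2.12], [-1.02, 1.25], [-3.03, 1.67], [-3.05, -0], [-3.03, 3.03]. Speed limits (rad/s): [2.39, 2.39, 3.01, 3.14, 3.14, 3.14].

### API

Orientations are given as [roll, pitch, yaw] about the fixed x, y, z axes, in that order (R = Rz(yaw) Ry(pitch) Rx(roll)).
In Python, from station import arm, viewer gives the robot as it stands. The module is installed in compiled form; this text tells all that it offers.
- The arm moves only by the tool apply_moves, never from a script. Its argument "commands" is a list that holds one entry, the list of rows, each a list of 5 numbers: the closure, from -1 (fully open) to 1 (shut), then the shift along the world's x, y, z as a fraction of full scale, then the turn about the world's z as a fraction of full scale. In form: [[[fingers, tx, ty, tz, yaw], ...]]. A call has 1 to 12 rows; each row shifts and turns the commanded pose from where the row before left it; what a row does not reach is not made up. Full scale, the value 1, is 20 cm for a shift and pi rad for a turn. A row lasts 1/10 s, in which the tool goes at most 50 mm and 8.59 degrees, less where a joint would pass 70% of its speed; a pose out of reach is approached as far as the arm can. A call with a number of a shift or a turn outside -1 to 1 is refused whole. A call with a gripper value outside its range is refused whole. The fingers move at their own pace and stop on an object; "force" is the grip in N (left out, the last holds). Time passes only in rows, so rows that do not move let the fingers close. It gives the time, the measured TCP pose, the force, the opening and the grip force at its end, in the units of the state.
- arm.get_state(): the state, without advancing time (a new reading comes with each control period).
- viewer.grab_frame(name): name is "scene" or "side" or "wrist"; returns a dict with "image" (420x560x3 uint8, blue, green, red), "mtx" (3x3 intrinsics, pixels), "k1" (the pictures are not rectified: a ray, as slopes to the right and down, at radius r is drawn at 1 + k1 r^2 times it, then the intrinsics apply), "rvec" (rotation vector, rad) and "tvec" (3), from world to camera coordinates, as OpenCV has them. Camera axes: x right, y down, z forward; pixel columns grow to the right and rows downward; lengths in m; the calibration is good to about 2 mm. A picture is of the moment at which its call begins. There is no depth.
- arm.job_done(): hands the job in; it is judged then, once.
The state is a dict: "t": time; "q": joint angles; "qd": joint speeds; "joint_efforts": joint torques, N m; "eef_pos": TCP position; "ee_rot": TCP orientation; "force": force on the tool from outside, world axes, zero at the start; "moment": the same for the moment, N m; "width": finger opening in m; "gripper_force": force on a finger pad.
Only numpy, scipy, OpenCV 4.12 (cv2) and the standard library are available. Lean on these libraries where they do the work, as an engineer would, in place of code of your own. Each camera call takes 0.05 s, during which the arm holds its last target. There are 200 camera calls.

### The job

The filter cover of the sanding-bench dust extractor is standing open. Swing it gently down shut, then press its spring-loaded quarter-turn stud in as far as it goes and turn it a quarter turn clockwise until it catches, so that the cover is locked; let go of it. Do not force the stud: do not ram it against its end, do not twist it before it is pushed fully home, and leave the cups and other things standing where they are.

Things in the scene. Friction and masses are not known exactly. Their poses are not given: they have to be found in the camera images.
- extractor: grey metal dust extractor box, 240 (x) x 400 (y) x 100 mm high, fixed to the table; origin at the centre of its underside, z up, x towards the cover's hinge (away from the robot). An intake grille with a cup standing on it takes up the -y part of its top, the filter compartment with its cover the +y part. It does not move.
- cover (a joint): hinge angle of the aluminium filter cover, rad: 0 shut and flat on the box top, growing as it swings up and away from the robot, at most 1.3. Stiff hinge (0.6 N m friction): it stays where it is left; a few N near the free edge swings it. Cover 180 mm from hinge to free edge, 200 mm wide along the hinge, 6 mm thick; shut, its top is 106 mm above the table.
- cover_hinge (a point): middle of the cover's hinge line, 100 mm above the table, at x = +90, y = +70 mm on the extractor; its axes are the cover's own: y along the hinge, -x from the hinge to the free edge, z out of the cover's top face
- cover_edge (a point): middle of the cover's free edge, on its top face, 180 mm from the hinge line; same axes as cover_hinge. The top face is bare except for the stud, so it can be pressed near the edge 60 to 80 mm to either side of the middle.
- wing (a point): centre of the top of the stud's wing, on the stud's axis; x along the wing's length, z up along the stud. The black wing is a straight upright bar 40 mm long, 12 mm thick, 26 mm high, to grip across; its top is 54 mm above the cover's top face when not pressed (160 mm above the table with the cover shut).
- stud (a joint): turn of the stud, rad: about 0 unlocked, wing pointing from free edge to hinge; grows clockwise seen from above, to a stop at 1.571, locked, wing parallel to the hinge. Turns only in the last 1.8 mm before the floor; short of that its pin jams. Near the end of the turn it passes a ridge and springs up 1.5 mm into a recess that holds it, still 2 to 15 mm in, when let go.
- plunger (a joint): how far the stud is pushed in along its axis, m: 0 out, at most 0.022. A spring pushes back with 3 N when out plus 0.3 N per mm. It meets the floor of its hidden receptacle 5 to 18 mm in, different every time; there the force rises steeply above the spring's 4 to 9 N, so some 10 to 15 N in all shows it is home.
- cam_pin: steel cross pin at the foot of the stud, under the cover, 22 mm long and 6 mm thick; its origin is on the stud's axis at the level of the cover's underside (when not pressed), the pin 22 mm below that. It catches in the receptacle; the force on it must stay under 25 N.
- grille_cup: cream cup with red stripes, 64 mm across, 65 mm high, standing upright on the intake grille; origin at the centre of its underside; leave it alone
- cup_a: cream cup with black stripes, 72 mm across, 75 mm high, on the table beside the box; origin at the centre of its underside; leave it alone
- cup_b: cream cup with ochre stripes, 80 mm across, 85 mm high, on the table beside the box; origin at the centre of its underside; leave it alone
- cup_c: cream cup with red stripes, 68 mm across, 70 mm high, on the table beyond the box; origin at the centre of its underside; leave it alone
- jar: jar with a white cap, 64 mm across, 75 mm high, on the table beyond the box; origin at the centre of its underside; leave it alone
- sanding_block: cork sanding block, 90 x 60 x 30 mm, on the table to the left of the box; origin at the centre of its underside; leave it alone
- flange (a point): centre of the top of the stud's round flange (48 mm across, 5 mm thick), on which the wing stands; 28 mm above the cover's top face when not pressed. The stud stands square on the cover, 145 mm from the hinge line, midway along its width: with the cover shut at x = -55, y = +70 mm on the extractor. Same axes as wing.

How it is judged:
On the way, in this order (a step that is already met when the one before it is completed fails the run):
1. the cover is swung down shut while the stud is still unlocked (value of joint cover below 0.04 rad and value of joint stud below 0.35 rad), for 0.2 s.
2. with the cover shut, the stud is turned a quarter turn and caught below its ledge (value of joint cover below 0.04 rad and value of joint stud above 1.35 rad and value of joint plunger above 0.0012 m), for 0.2 s.
At the end, for the whole second after the job is handed in: The cover is shut (within 0.04 rad), the stud is turned clockwise to within 0.22 rad of its stop and stays held in (at least 1.2 mm) by its cam, with the robot clear of it (all of step 2); the robot touches nothing.
It fails at once if the stud is forced: more than 25 N on its cross pin (rammed against its floor or twisted before it is home) (contact force between cam_pin and anything else above 25 N).
It fails at once if the cover is slammed (faster than 3 rad/s) (velocity of joint cover below -3 rad/s).
It fails at once if a cup, the jar or the sanding block is shifted by more than 30 mm (distance of any of grille_cup, cup_a, cup_b, cup_c, jar, sanding_block from where it was at the start of the episode above 0.03 m).
It fails at once if a cup is tipped over (angle between any of grille_cup, cup_a, cup_b, cup_c's own z axis and vertical above 0.5 rad).
It also fails if it takes over 48 s, if anything falls off the work surface, if the arm or the gripper's body presses on something with over 40 N, if the wrist force passes 120 N, or if a joint passes its speed limit or range.

## Working session

There is one attempt and no reset: what is moved stays moved. The work goes in short steps, Python scripts to look and compute and a tool call to move; the robot and the scene stay as the last step left them, time stands still between calls to the robot, and variables do not carry over. Pictures are saved under pics/ and viewed, at most 10 in all, crops included, and the job is handed in when it is done.

Besides the shell and the picture viewer there is one more tool, called as name([rows], argument=value, ...), one row to a line, values as JSON. apply_moves: Moves the arm, as the interface text tells. Shift numbers are shares of 20 cm and turn numbers shares of pi rad, none past 1 either way. Its arguments: {"type":"object","properties":{"commands":{"type":"array","items":{"type":"array","items":{"type":"array","items":{"type":"number"}}}},"force":{"type":"number"}},"required":["commands"]}

```bash
mkdir -p pics; cat > h.py <<'E'
import cv2,numpy as np
from station import arm,viewer
def grab(n,f=None):
    d=viewer.grab_frame(n)
    if f: cv2.imwrite('pics/'+f,d['image'])
    return d
def ray(d,u,v):
    K=np.array(d['mtx']);k=d['k1']
    p=cv2.undistortPoints(np.array([[[u,v]]],float),K,np.array([k,0,0,0,0.]))[0,0]
    R=cv2.Rodrigues(np.array(d['rvec'],float))[0];t=np.array(d['tvec'],float).ravel()
    o=-R.T@t;r=R.T@np.array([p[0],p[1],1]);return o,r/np.linalg.norm(r)
def onz(d,u,v,z):
    o,r=ray(d,u,v);return o+r*(z-o[2])/r[2]
def proj(d,P):
    return cv2.projectPoints(np.array(P,float).reshape(-1,3),np.array(d['rvec'],float),np.array(d['tvec'],float),np.array(d['mtx']),np.array([d['k1'],0,0,0,0.]))[0][:,0]
def tri(a,pa,b,pb):
    o1,r1=ray(a,*pa);o2,r2=ray(b,*pb)
    s=np.linalg.lstsq(np.c_[r1,-r2],o2-o1,rcond=None)[0]
    p,q=o1+s[0]*r1,o2+s[1]*r2;return (p+q)/2,np.linalg.norm(p-q)
E
python3 - <<'E'
from h import *
a=grab('scene');b=grab('side')
cv2.imwrite('pics/a.png',a['image']);cv2.imwrite('pics/b.png',b['image'])
for d in(a,b):print(ray(d,280,210))
s=arm.get_state();print(s)
E
```

```text
(array([1.05203095, 0.46673926, 0.74020305]), array([-0.51128415, -0.49980993, -0.69912699]))
(array([ 0.46603511, -0.69441599,  0.68934157]), array([ 0.15667067,  0.74416073, -0.64936824]))
{'t': 0.1, 'q': array([ 2.88095267e-01,  3.59281670e-01,  1.11726841e-02, -2.99590384e-04,
       -1.22411169e+00, -2.88111556e-01]), 'qd': array([ 0.00113622, -0.0016046 ,  0.00049609,  0.00186431,  0.00142691,
       -0.00152751]), 'joint_efforts': array([-1.42273191e-03, -5.84165347e+01,  2.93752134e+01,  7.01551259e+00,
        1.01412315e-02, -6.66964229e-05]), 'eef_pos': array([ 6.74556123e-01, -3.30798210e-05,  2.16949395e-01]), 'ee_rot': array([ 3.14014698e+00, -1.34708178e-04, -1.57091451e+00]), 'force': array([-0.3871142 ,  0.26732047, -0.18931106]), 'moment': array([ 0.017735  ,  0.05110996, -0.03987699]), 'gripper_force': 0.0, 'width': 0.08753200837544062}
```

View pics/a.png

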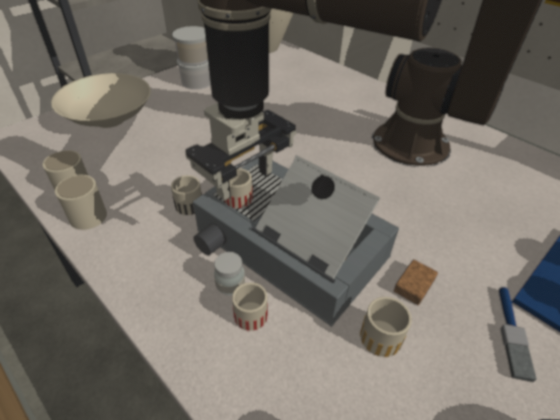

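View pics/b.png

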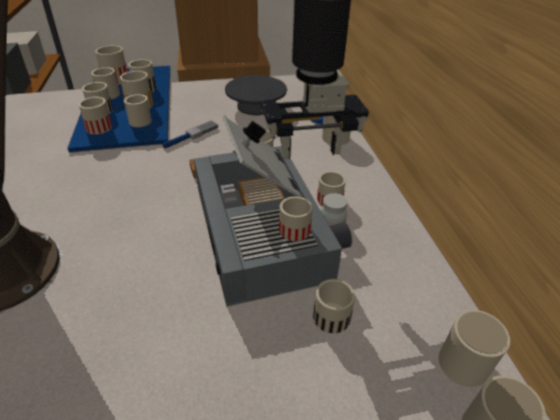

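Scene view: the box is centred near (300,245), with the cover standing open, its hinge towards the camera at about (290,225)-(320,260) and the free edge at (305,160)-(375,205). Side view: the box top runs from (195,160) to (330,250), with the wing at about (255,130). I'll enlarge both.

```bash
python3 - <<'E'
import cv2
a=cv2.imread('pics/a.png')[140:320,170:410];b=cv2.imread('pics/b.png')[100:310,170:370]
cv2.imwrite('pics/a2.png',cv2.resize(a,None,fx=3.3,fy=3.3,interpolation=2))
cv2.imwrite('pics/b2.png',cv2.resize(b,None,fx=2.8,fy=2.8,interpolation=2))
E
```

```text
(no output)
```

View pics/a2.png

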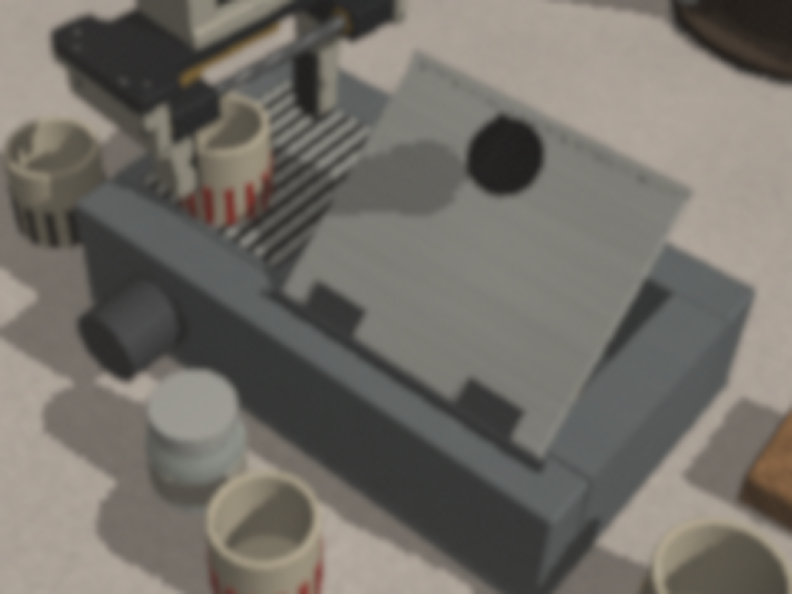

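View pics/b2.png

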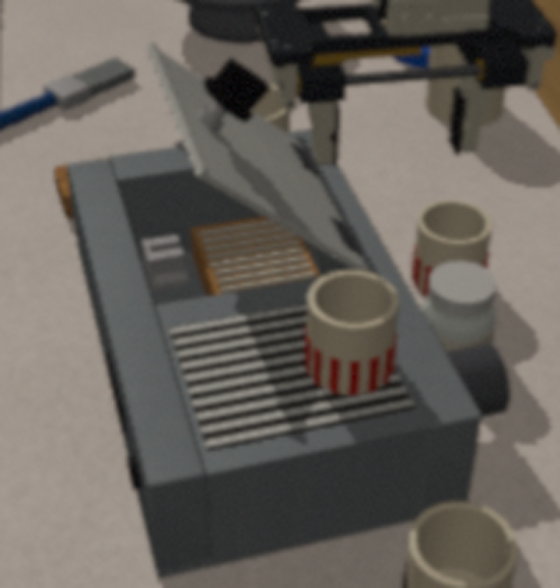

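```bash
cat > m.py <<'E'
from h import *
a=grab('scene');b=grab('side')
A=lambda u,v:(u/3.3+170,v/3.3+140)
B=lambda u,v:(u/2.8+170,v/2.8+100)
C={} 
for n,l,d,p in [('H+',(90+30,200),a,A(548,522)),('H-',(120,-200),a,A(82,207)),('R+',(-120,200),a,A(753,293)),
 ('R-',(-120,-200),b,B(145,487)),('H-',(120,-200),b,B(475,420)),('R+',(-120,200),b,B(68,167))]:
    P=onz(d,*p,.1);print(n,P.round(4));C.setdefault(n,[np.array(l)/1000,[]])[1].append(P[:2])
L=np.array([c[0] for c in C.values()]);W=np.array([np.mean(c[1],0) for c in C.values()])
l=L-L.mean(0);w=W-W.mean(0)
th=np.arctan2((l[:,0]*w[:,1]-l[:,1]*w[:,0]).sum(),(l*w).sum())
R=np.array([[np.cos(th),-np.sin(th)],[np.sin(th),np.cos(th)]])
o=W.mean(0)-R@L.mean(0);print('o',o,'yaw',th,'res mm',((L@R.T+o-W)*1000).round(1).tolist())
for n,q in dict(hinge=(.09,.07),stud=(-.055,.07),edge_mid=(-.09,.07)).items():print(n,R@q+o)
for n,pa,pb in [('edge-',A(415,50),B(200,172)),('edge+',A(692,190),B(152,42))]:
    P,e=tri(a,pa,b,pb);q=R.T@(P[:2]-o);print(n,P,e,'box',q,'ang',np.arctan2(P[2]-.1,.09-q[0]),np.hypot(P[2]-.1,.09-q[0]))
E
python3 m.py
```

```text
H+ [0.6711 0.2451 0.1   ]
H- [ 0.7083 -0.1403  0.1   ]
R+ [0.439  0.2244 0.1   ]
R- [ 0.4683 -0.1782  0.1   ]
H- [ 0.7004 -0.1576  0.1   ]
R+ [0.4321 0.2102 0.1   ]
o [0.56983062 0.03380094] yaw 0.09321386418357872 res mm [[-0.4, -1.0], [3.6, -5.2], [-3.8, 4.5], [0.7, 1.7]]
hinge [0.65292438 0.11187416]
stud [0.50855386 0.09837771]
edge_mid [0.47370581 0.09511995]
edge- [0.53199339 0.0007386  0.22151126] 0.0012825738364845326 box [-0.04075037 -0.02939696] ang 0.7487894003181604 0.1784955075201302
edge+ [0.5146849  0.20129973 0.22292109] 0.001108272085333353 box [-0.03931571  0.17190453] ang 0.7600519525916757 0.17841565416863292
```

The box and cover are fixed: yaw is about 0.09 and the cover stands at about 0.75 rad. Next I rise, turn, close the fingers and go above the pressing spot.

apply_moves([
  [[1, 0, 0, 0.2, 0.044], [1, 0, 0, 0.2, 0.044], [1, 0, 0, 0.2, 0.044], [1, -0.1, 0.12, 0, 0.044], [1, -0.1, 0.12, 0, 0.044], [1, -0.1, 0.12, 0, 0.044], [1, -0.1, 0.12, 0, 0.044], [1, -0.1, 0.12, 0, 0.044], [1, -0.1, 0.12, 0, 0.044], [1, -0.05, 0.13, 0, 0.044], [1, 0, 0, 0, 0.044], [1, 0, 0, 0, 0.044]],
], force=20)

```text
t: 1.4
eef_pos: [0.5444, 0.1709, 0.3378]
ee_rot: [-3.141, -0.0, 0.095]
force: [-1.5, 0.3, -0.1]
width: 0.0015
gripper_force: 0.0
```

```bash
python3 - <<'E'
from h import *
d=grab('wrist','w1.png');a=grab('side');s=arm.get_state();print(s['t'],s['eef_pos'],s['ee_rot'],s['force'],s['width'])
E
```

```text
1.5 [0.54471034 0.1702809  0.33770791] [-3.14156057e+00  1.30525823e-04  9.06550262e-02] [ 0.43777703 -0.64359683 -0.55206372] 0.00042605380863130766
```

View pics/w1.png

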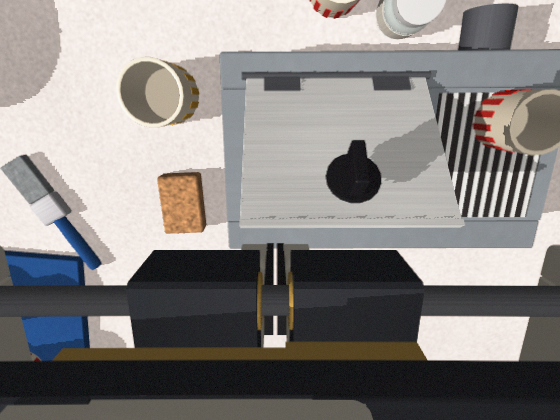

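Wrist view: the cover edge runs from (243,224) to (462,222), the stud is at about (353,175), and the closed fingertips are near (275,245), above the +y side of the cover. The yaw is well aligned, so I'm descending and following the arc.

apply_moves([
  [[1, 0, 0, -0.15, 0], [1, 0, 0, -0.15, 0], [1, 0, 0, -0.15, 0], [1, 0, 0, -0.05, 0], [1, -0.04, -0.003, -0.05, 0], [1, -0.037, -0.003, -0.05, 0], [1, -0.035, -0.003, -0.05, 0], [1, -0.03, -0.003, -0.05, 0]],
])

```text
t: 2.3
eef_pos: [0.517, 0.1677, 0.1983]
ee_rot: [-3.141, -0.002, 0.087]
force: [0.9, 0.5, 2.0]
width: 0.0006
gripper_force: 1.1
```

apply_moves([
  [[1, -0.025, -0.002, -0.05, 0], [1, -0.022, -0.002, -0.05, 0], [1, -0.018, -0.002, -0.05, 0], [1, -0.013, -0.001, -0.05, 0], [1, -0.01, 0, -0.05, 0], [1, -0.005, 0, -0.04, 0], [1, 0, 0, -0.03, 0]],
])

```text
t: 3.0
eef_pos: [0.4976, 0.166, 0.1328]
ee_rot: [3.141, 0.001, 0.088]
force: [-1.2, 0.8, 1.9]
width: 0.0004
gripper_force: 0.9
```

```bash
python3 - <<'E'
from h import *
d=grab('side','s2.png');s=arm.get_state();print(s['t'],s['eef_pos'],s['force'])
b=d['image'][100:310,130:410];cv2.imwrite('pics/s2c.png',cv2.resize(b,None,fx=2.8,fy=2.8,interpolation=2))
E
```

```text
3.05 [0.49740956 0.165907   0.13203393] [-0.71165239  0.79755673 -0.60041817]
```

View pics/s2c.png

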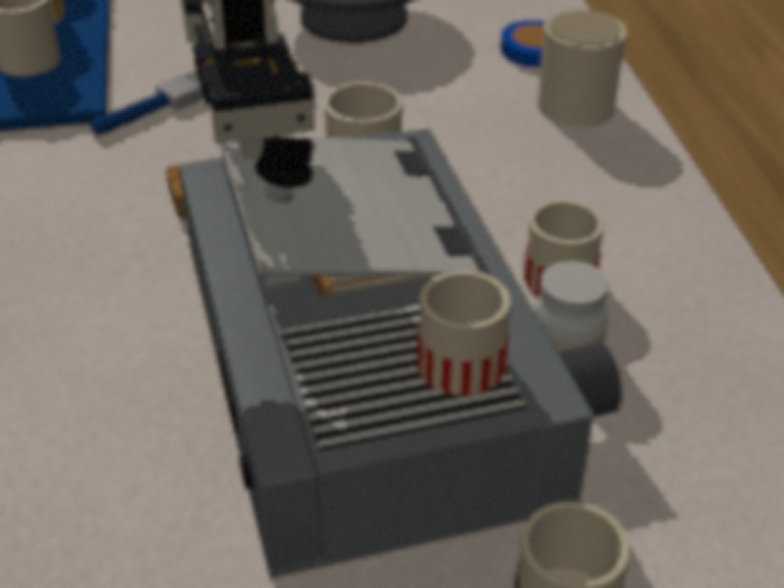

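Crop of the side view: the cover is almost shut (free edge (228,145)-(265,275)), with the stud at about (285,160). I'll press on in small steps.

apply_moves([
  [[1, 0, 0, -0.012, 0], [1, 0, 0, -0.01, 0], [1, 0, 0, -0.005, 0], [1, 0, 0, 0, 0]],
])

```text
t: 3.45
eef_pos: [0.4981, 0.1662, 0.1284]
ee_rot: [-3.141, -0.0, 0.088]
force: [-0.1, -0.8, 1.5]
width: 0.0008
gripper_force: 0.2
```

apply_moves([
  [[1, 0, 0, -0.005, 0], [1, 0, 0, -0.005, 0], [1, 0, 0, 0, 0]],
])

```text
t: 3.75
eef_pos: [0.498, 0.1662, 0.1263]
ee_rot: [-3.141, -0.0, 0.088]
force: [-0.8, 0.5, 1.9]
width: 0.0003
gripper_force: 0.5
```

apply_moves([
  [[1, 0, 0, -0.005, 0], [1, 0, 0, -0.005, 0], [1, 0, 0, 0, 0]],
])

```text
t: 4.05
eef_pos: [0.4979, 0.1662, 0.1242]
ee_rot: [3.142, 0.0, 0.088]
force: [-1.2, 1.4, 0.9]
width: 0.0003
gripper_force: 0.4
```

```bash
python3 - <<'E'
from h import *
print(arm.tip_reach)
d=grab('wrist','w3.png');s=arm.get_state();print(s['t'],s['eef_pos'],s['force'])
e=grab('scene','c3.png')
im=np.hstack([d['image'][:420,100:560],cv2.resize(e['image'][140:320,220:410],None,fx=1.78,fy=1.78)[:320].copy() if 0 else cv2.resize(e['image'][140:335,230:387],(338,420))])
cv2.imwrite('pics/m3.png',im)
E
```

```text
0.022
4.1 [0.49793504 0.16618212 0.12422059] [-0.85438159  0.10921408  0.35991894]
```

View pics/m3.png

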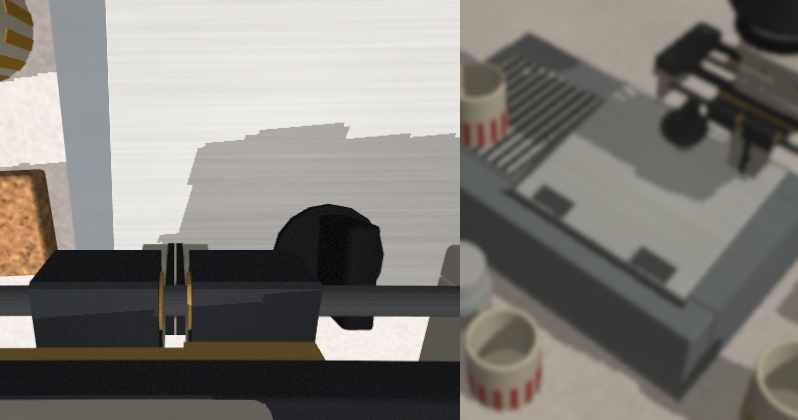

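The cover looks shut or within a degree of it, with the fingertips on it at about (175,250); the wing is at (350,270). I'll press a little more until the force rises.

apply_moves([
  [[1, 0, 0, -0.005, 0], [1, 0, 0, -0.005, 0], [1, 0, 0, 0, 0]],
])

```text
t: 4.45
eef_pos: [0.4979, 0.1662, 0.1222]
ee_rot: [3.142, 0.0, 0.088]
force: [-0.3, 0.4, 0.9]
width: 0.0003
gripper_force: 0.4
```

```bash
python3 - <<'E'
from h import *
d=grab('scene','c4.png');b=grab('side','s4.png')
p=arm.get_state()['eef_pos'];o=np.array([.5698,.0338]);R=np.array([[.996,-.09],[.09,.996]])
f=lambda x,y,z:np.r_[R@[x,y]+o,z]
pts=[p-[0,0,.022],f(-.09,.17,.106),f(-.09,-.03,.106),f(.09,.17,.106),f(.09,-.03,.106),f(-.055,.07,.16),f(-.12,.2,.1)]
ims=[]
for c,(y0,x0,w,h) in((d,(150,230,190,160)),(b,(100,180,190,160))):
    i=cv2.resize(c['image'][y0:y0+h,x0:x0+w],None,fx=2.1*1.0,fy=2.1*1.0,interpolation=2)
    i=cv2.resize(c['image'][y0:y0+h,x0:x0+w],(399,336*1),interpolation=2)
    i=cv2.convertScaleAbs(i,alpha=1.8)
    for k,q in enumerate(proj(c,pts)):
        u=((q-[x0,y0])*2.1).round().astype(int);cv2.circle(i,tuple(map(int,u)),3,(0,0,255) if k else (0,255,0),1)
    ims.append(i)
cv2.imwrite('pics/m4.png',cv2.resize(np.hstack(ims),(798,336)))
E
```

```text
(no output)
```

View pics/m4.png

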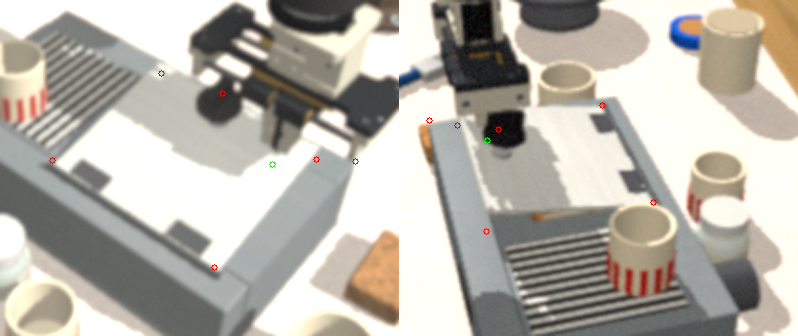

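The overlay shows the cover still about 10-15 mm up at its free edge: the -y corner is at (486,212) against (487,231) predicted for shut. The push force is simply low, so I keep going down.

apply_moves([
  [[1, 0, 0, -0.01, 0], [1, 0, 0, -0.01, 0], [1, 0, 0, -0.01, 0], [1, 0, 0, 0, 0]],
])

```text
t: 4.95
eef_pos: [0.4979, 0.1662, 0.116]
ee_rot: [3.141, 0.0, 0.088]
force: [-0.0, 0.1, -1.1]
width: 0.0
gripper_force: 0.0
```

```bash
cat > blob.py <<'E'
from h import *
import os
def blob(im,x0,x1,y0,y1,near,thr=32):
    m=(im.max(2)<thr).astype(np.uint8);k=np.zeros_like(m);k[y0:y1,x0:x1]=m[y0:y1,x0:x1]
    n,l,s,c=cv2.connectedComponentsWithStats(k)
    return [(c[i].round(1).tolist(),s[i].tolist()) for i in range(1,n) if s[i,4]>40]
if __name__=='__main__':
    d=grab('side','s5.png');e=grab('scene','c5.png')
    for f in('s2.png','s4.png','s5.png'):print(f,blob(cv2.imread('pics/'+f),205,255,148,190,0))
    for f in('c3.png','c4.png','c5.png'):print(f,blob(cv2.imread('pics/'+f),320,352,175,215,0))
    # cover -y free corner: column profile of brightness beside corner in side view
    for f in('s2.png','s4.png','s5.png'):
        g=cv2.imread('pics/'+f,0);print(f,[g[r,228] for r in range(188,224,2)],[g[r,260] for r in range(180,224,2)])
E
python3 blob.py
```

```text
s2.png [([231.5, 157.4], [222, 149, 19, 18, 269])]
s4.png [([230.0, 161.0], [221, 153, 18, 17, 265])]
s5.png [([229.3, 163.2], [220, 155, 19, 17, 262])]
c3.png [([334.6, 196.7], [326, 187, 17, 18, 164])]
c4.png [([335.0, 196.8], [326, 188, 18, 17, 156])]
c5.png [([337.3, 198.2], [327, 191, 25, 15, 184])]
s2.png [np.uint8(94), np.uint8(95), np.uint8(95), np.uint8(97), np.uint8(87), np.uint8(74), np.uint8(78), np.uint8(66), np.uint8(59), np.uint8(58), np.uint8(60), np.uint8(69), np.uint8(71), np.uint8(79), np.uint8(85), np.uint8(79), np.uint8(80), np.uint8(83)] [np.uint8(133), np.uint8(133), np.uint8(134), np.uint8(130), np.uint8(129), np.uint8(114), np.uint8(98), np.uint8(95), np.uint8(89), np.uint8(72), np.uint8(79), np.uint8(72), np.uint8(60), np.uint8(59), np.uint8(59), np.uint8(60), np.uint8(81), np.uint8(52), np.uint8(69), np.uint8(61), np.uint8(59), np.uint8(77)]
s4.png [np.uint8(96), np.uint8(95), np.uint8(96), np.uint8(95), np.uint8(95), np.uint8(102), np.uint8(90), np.uint8(64), np.uint8(59), np.uint8(59), np.uint8(59), np.uint8(59), np.uint8(59), np.uint8(59), np.uint8(58), 
[... 237 characters left out ...]
int8(59), np.uint8(60), np.uint8(59), np.uint8(80), np.uint8(52), np.uint8(70), np.uint8(60), np.uint8(59), np.uint8(76)]
s5.png [np.uint8(96), np.uint8(96), np.uint8(97), np.uint8(96), np.uint8(96), np.uint8(98), np.uint8(106), np.uint8(98), np.uint8(70), np.uint8(59), np.uint8(59), np.uint8(58), np.uint8(59), np.uint8(58), np.uint8(56), np.uint8(54), np.uint8(54), np.uint8(67)] [np.uint8(139), np.uint8(139), np.uint8(139), np.uint8(138), np.uint8(139), np.uint8(139), np.uint8(134), np.uint8(129), np.uint8(112), np.uint8(96), np.uint8(83), np.uint8(68), np.uint8(60), np.uint8(59), np.uint8(59), np.uint8(59), np.uint8(81), np.uint8(50), np.uint8(70), np.uint8(59), np.uint8(60), np.uint8(76)]
```

```bash
python3 - <<'E'
from h import *
b=grab('side');a=grab('scene')
for z in(.195,.217):
  for x in(-.055,.055):print(z,x,proj(b,[.6746+x,0,z]).round(),proj(a,[.6746+x,0,z]).round())
w=grab('wrist');p=arm.get_state()['eef_pos']
for z in(0,.022):print(proj(w,p-[0,0,z]),proj(a,p-[0,0,z]),proj(b,p-[0,0,z]))
i=w['image'][200:400,220:470];j=a['image'][170:240,320:400]
i=cv2.resize(i,(500,400));j=cv2.convertScaleAbs(cv2.resize(j,(300,262),interpolation=2),alpha=2);q=np.zeros((400,300,3),np.uint8);q[:262]=j
cv2.imwrite('pics/m5.png',np.hstack([i,q]))
E
```

```text
0.195 -0.055 [[284. 169.]] [[265. 183.]]
0.195 0.055 [[335. 164.]] [[223. 209.]]
0.217 -0.055 [[285. 160.]] [[265. 175.]]
0.217 0.055 [[337. 155.]] [[222. 200.]]
[[275.62390312 253.36565776]] [[360.86241417 222.87665327]] [[221.39106022 161.40267862]]
[[275.56980833 237.72128224]] [[359.24130338 229.93206083]] [[222.01433651 168.80388689]]
```

View pics/m5.png

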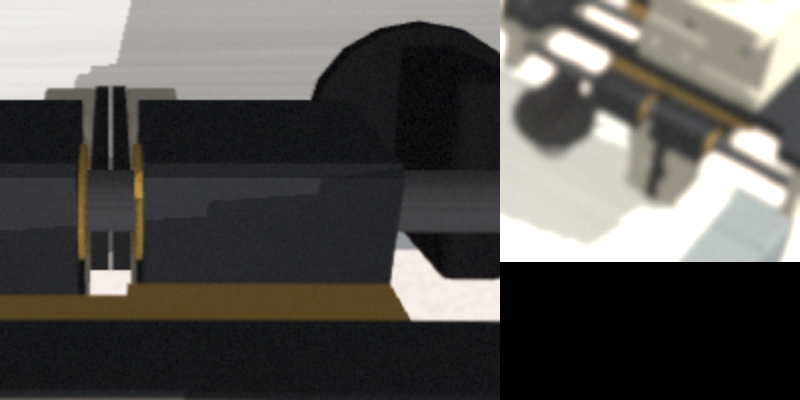

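The fingertips show at TCP height in the pictures: about (363,223), where the TCP projects to (361,223) and the nominal tip to (359,230). So the tips reach about 20 mm less than stated, and shut should come at a TCP height of about 0.106. I'll continue with force checks.

apply_moves([
  [[1, 0, 0, -0.01, 0], [1, 0, 0, -0.01, 0], [1, 0, 0, -0.01, 0], [1, 0, 0, 0, 0]],
])

```text
t: 5.6
eef_pos: [0.4979, 0.1661, 0.11]
ee_rot: [3.141, 0.0, 0.088]
force: [1.2, 0.3, -1.5]
width: 0.0008
gripper_force: 0.0
```

apply_moves([
  [[1, 0, 0, -0.005, 0], [1, 0, 0, -0.005, 0], [1, 0, 0, 0, 0]],
])

```text
t: 5.9
eef_pos: [0.4979, 0.1661, 0.1082]
ee_rot: [3.142, 0.0, 0.088]
force: [-0.6, -1.2, 0.3]
width: 0.0005
gripper_force: 0.2
```

apply_moves([
  [[1, 0, 0, -0.005, 0], [1, 0, 0, -0.005, 0], [1, 0, 0, 0, 0]],
])

```text
t: 6.2
eef_pos: [0.4979, 0.1662, 0.1062]
ee_rot: [3.142, 0.0, 0.088]
force: [-0.1, -0.5, 0.2]
width: 0.0006
gripper_force: 0.2
```

apply_moves([
  [[1, 0, 0, -0.005, 0], [1, 0, 0, 0, 0]],
])

```text
t: 6.4
eef_pos: [0.498, 0.1662, 0.1053]
ee_rot: [3.142, 0.0, 0.088]
force: [-1.0, -1.0, 0.7]
width: 0.0004
gripper_force: 0.3
```

```bash
sed -i "s/s5.png','/s6.png'#/;s/,'s5.png')/,'s5.png','s6.png')/" blob.py; python3 - <<'E'
from h import *
from blob import blob
d=grab('side','s6.png');e=grab('scene','c6.png')
print(blob(d['image'],205,255,148,190,0),arm.get_state()['force'])
for f in('s4.png','s5.png','s6.png'):
    g=cv2.imread('pics/'+f,0);print(f,g[192:218,228].tolist())
E
```

```text
[([227.9, 167.4], [219, 159, 19, 17, 248])] [-0.02596065  0.30767497  1.20990137]
s4.png [96, 95, 95, 95, 95, 97, 102, 101, 90, 77, 64, 59, 59, 58, 59, 59, 59, 58, 59, 59, 59, 59, 59, 57, 58, 57]
s5.png [97, 96, 96, 96, 96, 96, 98, 104, 106, 105, 98, 83, 70, 62, 59, 60, 59, 60, 58, 59, 59, 60, 58, 56, 56, 56]
s6.png [97, 96, 97, 96, 97, 98, 99, 99, 98, 97, 101, 108, 114, 121, 105, 82, 68, 61, 59, 59, 58, 58, 57, 56, 57, 57]
```

apply_moves([
  [[1, 0, 0, -0.005, 0], [1, 0, 0, -0.005, 0], [1, 0, 0, 0, 0]],
])

```text
t: 6.8
eef_pos: [0.4979, 0.1662, 0.1032]
ee_rot: [3.142, 0.0, 0.088]
force: [0.1, -1.1, 0.3]
width: -0.0001
gripper_force: 0.2
```

apply_moves([
  [[1, 0, 0, -0.005, 0], [1, 0, 0, 0, 0]],
])

```text
t: 7.0
eef_pos: [0.498, 0.1662, 0.1023]
ee_rot: [3.142, 0.0, 0.088]
force: [0.6, -0.3, 0.1]
width: 0.0005
gripper_force: 0.2
```

apply_moves([
  [[1, 0, 0, -0.005, 0], [1, 0, 0, -0.005, 0], [1, 0, 0, 0, 0]],
])

```text
t: 7.3
eef_pos: [0.498, 0.1662, 0.1002]
ee_rot: [3.142, 0.0, 0.088]
force: [0.8, 0.6, 0.2]
width: 0.0008
gripper_force: 0.0
```

apply_moves([
  [[1, 0, 0, -0.005, 0], [1, 0, 0, 0, 0]],
])

```text
t: 7.5
eef_pos: [0.498, 0.1662, 0.0993]
ee_rot: [-3.142, -0.0, 0.088]
force: [0.4, 1.2, -0.1]
width: 0.0002
gripper_force: 0.1
```

```bash
python3 - <<'E'
from h import *
from blob import blob
d=grab('side','s7.png');e=grab('scene','c7.png')
print(blob(d['image'],205,255,148,190,0),arm.get_state()['force'])
for f in('s6.png','s7.png'):
    g=cv2.imread('pics/'+f,0);print(f,g[192:218,228].tolist())
E
```

```text
[([220.3, 149.3], [208, 148, 33, 5, 92]), ([227.4, 169.5], [219, 162, 18, 16, 246])] [0.32152618 0.00205632 0.91227099]
s6.png [97, 96, 97, 96, 97, 98, 99, 99, 98, 97, 101, 108, 114, 121, 105, 82, 68, 61, 59, 59, 58, 58, 57, 56, 57, 57]
s7.png [98, 98, 99, 98, 97, 98, 98, 99, 98, 99, 99, 102, 110, 118, 127, 114, 99, 83, 75, 63, 60, 57, 57, 56, 56, 58]
```

```bash
python3 - <<'E'
from h import *
b=grab('side');a=grab('scene');p=arm.get_state()['eef_pos']
o=np.array([.5698,.0338]);R=np.array([[.996,-.09],[.09,.996]])
f=lambda x,y,z:np.r_[R@[x,y]+o,z]
for z in(.138,.143,.148):print('blob shut',proj(b,f(-.055,.07,z)))
for z in(.1,.106,.112):print(z,proj(b,[f(-.09,-.03,z),f(0,-.03,z)]).round(1).tolist())
g=cv2.imread('pics/s7.png',0)
for c in(228,250,270):print(c,g[190:222,c].tolist())
print([proj(a,p-[0,0,z]).round(1).tolist() for z in(0,.022)])
print(a['image'][205:245,352:372].max(2)[::2,::2])
E
```

```text
blob shut [[227.87992781 169.34934847]]
blob shut [[227.74737224 167.55110734]]
blob shut [[227.6140576  165.74108128]]
0.1 [[221.6, 212.0], [262.1, 205.1]]
0.106 [[221.4, 209.9], [262.0, 203.0]]
0.112 [[221.2, 207.8], [262.0, 200.9]]
228 [98, 99, 98, 98, 99, 98, 97, 98, 98, 99, 98, 99, 99, 102, 110, 118, 127, 114, 99, 83, 75, 63, 60, 57, 57, 56, 56, 58, 58, 60, 64, 73]
250 [98, 96, 97, 98, 97, 96, 98, 98, 99, 98, 98, 97, 97, 98, 95, 86, 74, 61, 59, 58, 60, 58, 58, 67, 87, 80, 47, 44, 77, 82, 55, 38]
270 [145, 145, 145, 145, 146, 145, 146, 147, 147, 147, 145, 133, 98, 76, 64, 59, 60, 58, 59, 61, 74, 83, 57, 41, 66, 84, 67, 38, 53, 85, 80, 44]
[[[359.6, 228.4]], [[358.0, 235.2]]]
[[ 28  31  54  54  42  39  36  34  34  43]
 [ 32  31  53  47  33  36  40  39  37  33]
 [ 81  42  55  53  29  29  32  36  39  39]
 [118  75  71  53  29  27  27  28  32  37]
 [129  88  76  60  35  27  27  25  27  29]
 [108  84  77  71  43  32  37  29  27  26]
 [102  82  78  74  40  50  65  50  33  27]
 [101  81  80  72  37  56  75  73  63  52]
 [ 95  78  77  59  32  52  75  77  76  81]
 [ 93  79  75  50  37  63  76  77  76 100]
 [100  88  75  44  50  75  77  77  93 134]
 [106 104  91  57  60  76  79  93 130 151]
 [107 106 105 101  90  85  89 128 149 155]
 [109 108 119 138 134 129 128 148 153 154]
 [112 124 146 153 152 152 151 153 153 153]
 [130 149 156 156 155 154 152 152 153 153]
 [143 154 154 155 156 155 155 154 152 144]
 [153 155 154 154 155 155 156 156 148 121]
 [156 156 155 155 154 155 154 150 125 103]
 [156 156 155 156 155 155 151 124 104 100]]
```

apply_moves([
  [[1, 0, 0, -0.005, 0], [1, 0, 0, -0.005, 0], [1, 0, 0, 0, 0]],
])

```text
t: 8.0
eef_pos: [0.498, 0.1662, 0.0975]
ee_rot: [3.142, -0.0, 0.088]
force: [-0.9, 0.1, 3.0]
width: 0.0001
gripper_force: 1.5
```

apply_moves([
  [[1, 0, 0, -0.005, 0], [1, 0, 0, 0, 0]],
])

```text
t: 8.2
eef_pos: [0.4981, 0.1662, 0.0973]
ee_rot: [3.142, -0.0, 0.088]
force: [-4.4, 0.1, 11.8]
width: 0.0005
gripper_force: 6.0
```

apply_moves([
  [[1, 0, 0, -0.005, 0], [1, 0, 0, 0, 0]],
])

```text
t: 8.4
eef_pos: [0.4981, 0.1662, 0.0972]
ee_rot: [-3.142, -0.001, 0.089]
force: [-8.4, -1.0, 20.2]
width: 0.0004
gripper_force: 10.2
```

```bash
python3 - <<'E'
from h import *
from blob import blob
d=grab('side','s8.png');s=arm.get_state()
print(blob(d['image'],205,255,151,190,0),s['force'],s['joint_efforts'])
g=d['image'].max(2)
for f in('s7.png','s8.png'):
    g=cv2.imread('pics/'+f,0);print(f,g[200:218,228].tolist(),g[196:212,270].tolist())
E
```

```text
[([227.1, 170.3], [218, 163, 19, 16, 241])] [-8.5911218  -2.44025132 20.25746551] [-9.90969390e-01 -3.31079614e+01  2.15185279e+01  4.94791433e+00
  2.76859336e+00  5.85142756e-03]
s7.png [98, 99, 99, 102, 110, 118, 127, 114, 99, 83, 75, 63, 60, 57, 57, 56, 56, 58] [146, 147, 147, 147, 145, 133, 98, 76, 64, 59, 60, 58, 59, 61, 74, 83]
s8.png [98, 99, 99, 102, 110, 119, 129, 124, 127, 109, 84, 68, 61, 58, 58, 58, 56, 57] [147, 147, 148, 147, 147, 140, 105, 78, 62, 61, 68, 65, 60, 62, 72, 81]
```

Shut: the force rose to 20 N at TCP z 0.0973, so the tips lie about 9 mm above the stated TCP. Next I rise, open the fingers and go above the stud.

apply_moves([
  [[1, 0, 0, 0.05, 0], [1, 0, 0, 0.2, 0], [1, 0, 0, 0.2, 0], [-1, 0.02, -0.12, 0.2, 0], [-1, 0.02, -0.12, 0, 0], [-1, 0.01, -0.1, 0, 0], [-1, 0, 0, 0, 0], [-1, 0, 0, 0, 0]],
])

```text
t: 9.25
eef_pos: [0.508, 0.0979, 0.2253]
ee_rot: [-3.141, -0.0, 0.087]
force: [-0.0, 0.3, -0.7]
width: 0.0351
gripper_force: 0.0
```

```bash
python3 - <<'E'
from h import *
from blob import blob
d=grab('wrist','w9.png');s=arm.get_state();p=s['eef_pos'];print(p,s['ee_rot'],s['width'],s['force'])
sd=grab('side','s9.png');sc=grab('scene','c9.png')
for z in(.16,.147,.134):print(proj(d,[.5086,.0984,z]),proj(d,[p[0],p[1],z]))
print(blob(d['image'],150,420,100,400,0,45));print('side',blob(sd['image'],200,260,140,195,0),'scene',blob(sc['image'],310,360,160,225,0))
print(ray(d,280,210))
E
```

```text
[0.50799471 0.09836239 0.22525039] [-3.14155512e+00  6.93733076e-05  8.75857368e-02] 0.03881177502222802 [-1.03983346 -0.00738918 -0.3991489 ]
[[274.96894152 213.9505043 ]] [[274.94868597 214.73208377]]
[[274.97832965 208.54205168]] [[274.95904446 209.28961745]]
[[274.98685447 203.63160804]] [[274.96845077 204.34798007]]
[([273.9, 201.8], [245, 173, 58, 64, 2496]), ([275.3, 273.1], [199, 244, 153, 47, 1460]), ([175.4, 297.6], [150, 250, 58, 97, 3561]), ([386.1, 295.0], [343, 250, 77, 97, 5521]), ([226.8, 324.5], [222, 316, 12, 19, 200]), ([323.0, 324.2], [317, 316, 12, 19, 191]), ([285.3, 379.1], [150, 360, 270, 40, 10475])]
side [([227.3, 169.8], [219, 162, 18, 17, 237])] scene []
(array([0.58708811, 0.10508451, 0.39247351]), array([-0.30725137, -0.04125955, -0.95073353]))
```

View pics/w9.png

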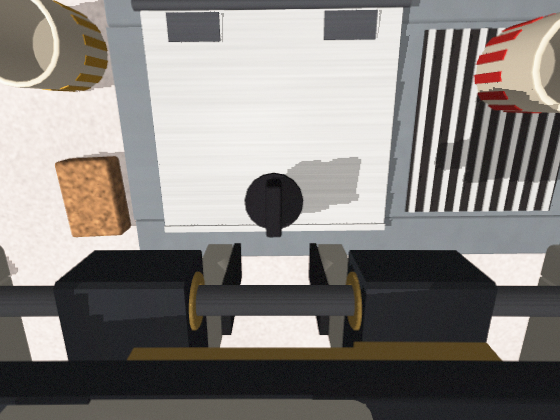

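Wrist view: the cover is flat and shut, the flange disc is centred at about (274,201), the wing runs from (273,180) to (274,236), and the open fingers straddle it in column (240 and 312). The stud is within 2 mm of the prediction.

```bash
python3 - <<'E'
from h import *
d=grab('wrist');p=arm.get_state()['eef_pos'];print(arm.get_state()['width'])
for z in(-.022,0,.009):
  for x in(-.0095,0,.0095):print(z,x,[proj(d,p+[x,y,z]).round(1).tolist() for y in(.019,-.019)])
E
```

```text
0.05062451404752417
-0.022 -0.0095 [[[243.5, 249.4]], [[304.7, 254.4]]]
-0.022 0 [[[244.4, 235.2]], [[306.4, 240.2]]]
-0.022 0.0095 [[[245.4, 220.5]], [[308.2, 225.8]]]
0 -0.0095 [[[239.9, 266.2]], [[308.0, 271.6]]]
0 0 [[[240.9, 250.5]], [[310.0, 256.2]]]
0 0.0095 [[[241.9, 234.4]], [[312.1, 240.2]]]
0.009 -0.0095 [[[238.2, 274.2]], [[309.6, 279.9]]]
0.009 0 [[[239.2, 257.9]], [[311.8, 263.8]]]
0.009 0.0095 [[[240.3, 241.1]], [[314.0, 247.1]]]
```

Fingers and TCP agree in x and y, and the tips sit 9 mm above the stated TCP in z. Descending onto the wing.

apply_moves([
  [[-1, 0.01, 0.003, -0.15, 0], [-1, 0, 0, -0.15, 0], [-1, 0, 0, -0.1, 0], [-1, 0, 0, -0.05, 0], [-1, 0, 0, -0.025, 0], [-1, 0, 0, 0, 0]],
])

```text
t: 10.05
eef_pos: [0.5101, 0.0991, 0.1303]
ee_rot: [3.141, 0.0, 0.088]
force: [0.2, -0.0, -0.5]
width: 0.087
gripper_force: 0.0
```

apply_moves([
  [[0.3, 0, 0, -0.01, 0], [0.6, 0, 0, 0, 0], [1, 0, 0, 0, 0], [1, 0, 0, 0, 0], [1, 0, 0, 0, 0], [1, 0, 0, 0, 0], [1, 0, 0, 0, 0], [1, 0, 0, 0, 0]],
], force=30)

```text
t: 10.85
eef_pos: [0.51, 0.0988, 0.1284]
ee_rot: [-3.142, 0.0, 0.088]
force: [-0.0, 0.3, -0.9]
width: 0.0291
gripper_force: 0.0
```

apply_moves([
  [[1, 0, 0, 0, 0], [1, 0, 0, 0, 0], [1, 0, 0, 0, 0], [1, 0, 0, 0, 0], [1, 0, 0, 0, 0]],
])

```text
t: 11.35
eef_pos: [0.51, 0.099, 0.1284]
ee_rot: [-3.141, -0.0, 0.088]
force: [-1.1, 1.9, -0.3]
width: 0.0119
gripper_force: 30.0
```

Gripped: the width is 11.9 mm. Now I press in, reading the force every few mm.

apply_moves([
  [[1, 0, 0, -0.005, 0], [1, 0, 0, -0.005, 0], [1, 0, 0, -0.005, 0], [1, 0, 0, -0.005, 0], [1, 0, 0, 0, 0]],
])

```text
t: 11.85
eef_pos: [0.5101, 0.0989, 0.1244]
ee_rot: [-3.141, -0.0, 0.088]
force: [-2.9, 3.4, 3.4]
width: 0.0116
gripper_force: 30.0
```

apply_moves([
  [[1, 0, 0, -0.005, 0], [1, 0, 0, 0, 0]],
])

```text
t: 12.05
eef_pos: [0.5101, 0.0989, 0.1234]
ee_rot: [-3.141, -0.0, 0.088]
force: [-2.2, 4.3, 3.8]
width: 0.0117
gripper_force: 30.0
```

apply_moves([
  [[1, 0, 0, -0.005, 0], [1, 0, 0, 0, 0]],
])

```text
t: 12.25
eef_pos: [0.5101, 0.0989, 0.1223]
ee_rot: [-3.141, -0.0, 0.088]
force: [-2.1, 4.5, 3.9]
width: 0.0122
gripper_force: 30.0
```

apply_moves([
  [[1, -0.001, 0.002, -0.005, 0], [1, 0, 0, 0, 0]],
])

```text
t: 12.45
eef_pos: [0.51, 0.099, 0.1214]
ee_rot: [3.141, -0.0, 0.088]
force: [-1.6, 2.5, 5.0]
width: 0.0118
gripper_force: 30.0
```

apply_moves([
  [[1, 0, 0, -0.005, 0], [1, 0, 0, 0, 0]],
])

```text
t: 12.65
eef_pos: [0.51, 0.0991, 0.1204]
ee_rot: [3.141, -0.0, 0.088]
force: [-0.5, 1.1, 3.8]
width: 0.0117
gripper_force: 30.0
```

apply_moves([
  [[1, 0, 0, -0.005, 0], [1, 0, 0, 0, 0]],
])

```text
t: 12.85
eef_pos: [0.51, 0.0991, 0.1194]
ee_rot: [3.141, -0.0, 0.088]
force: [-0.4, 0.7, 3.8]
width: 0.0117
gripper_force: 30.0
```

apply_moves([
  [[1, 0, 0, -0.005, 0], [1, 0, 0, 0, 0]],
])

```text
t: 13.05
eef_pos: [0.5099, 0.0991, 0.1184]
ee_rot: [3.141, -0.0, 0.088]
force: [0.3, 1.3, 5.9]
width: 0.0119
gripper_force: 30.0
```

apply_moves([
  [[1, 0, 0, -0.005, 0], [1, 0, 0, 0, 0]],
])

```text
t: 13.25
eef_pos: [0.51, 0.0991, 0.1175]
ee_rot: [3.141, -0.0, 0.088]
force: [-1.0, 1.0, 5.2]
width: 0.0114
gripper_force: 30.0
```

apply_moves([
  [[1, 0, 0, -0.005, 0], [1, 0, 0, 0, 0]],
])

```text
t: 13.45
eef_pos: [0.5099, 0.0991, 0.1165]
ee_rot: [3.141, -0.0, 0.088]
force: [-0.5, 0.6, 5.2]
width: 0.012
gripper_force: 30.0
```

apply_moves([
  [[1, 0, 0, -0.005, 0], [1, 0, 0, 0, 0]],
])

```text
t: 13.65
eef_pos: [0.5099, 0.0991, 0.1155]
ee_rot: [3.141, -0.0, 0.088]
force: [-0.8, 1.3, 7.0]
width: 0.0115
gripper_force: 30.0
```

apply_moves([
  [[1, 0, 0, -0.005, 0], [1, 0, 0, 0, 0]],
])

```text
t: 13.85
eef_pos: [0.51, 0.0991, 0.1146]
ee_rot: [3.141, -0.0, 0.088]
force: [-1.3, 0.3, 5.6]
width: 0.0119
gripper_force: 30.0
```

apply_moves([
  [[1, 0, 0, -0.005, 0], [1, 0, 0, 0, 0]],
])

```text
t: 14.05
eef_pos: [0.5099, 0.0991, 0.1136]
ee_rot: [3.141, -0.0, 0.088]
force: [-1.9, 1.1, 6.3]
width: 0.0118
gripper_force: 30.0
```

apply_moves([
  [[1, 0, 0, -0.005, 0], [1, 0, 0, 0, 0]],
])

```text
t: 14.25
eef_pos: [0.51, 0.0991, 0.1126]
ee_rot: [3.141, -0.0, 0.088]
force: [-1.2, 0.8, 6.1]
width: 0.0117
gripper_force: 30.0
```

apply_moves([
  [[1, 0, 0, -0.005, 0], [1, 0, 0, 0, 0]],
])

```text
t: 14.45
eef_pos: [0.5101, 0.0991, 0.1124]
ee_rot: [3.141, -0.001, 0.088]
force: [-3.1, 1.4, 13.3]
width: 0.0119
gripper_force: 30.0
```

The stud is home: the z motion stopped and the force is 13 N. Turning clockwise while pressed.

apply_moves([
  [[1, 0, 0, 0, -0.02], [1, 0, 0, 0, -0.03], [1, 0, 0, 0, -0.03]],
])

```text
t: 14.75
eef_pos: [0.5101, 0.099, 0.1124]
ee_rot: [3.141, -0.001, -0.167]
force: [-2.2, 0.6, 13.2]
width: 0.0117
gripper_force: 30.0
```

apply_moves([
  [[1, 0, 0, 0, -0.04], [1, 0, 0, 0, -0.04], [1, 0, 0, 0, -0.04], [1, 0, 0, 0, -0.04], [1, 0, 0, 0, -0.04], [1, 0, 0, 0, -0.04]],
])

```text
t: 15.35
eef_pos: [0.5097, 0.0986, 0.1123]
ee_rot: [3.141, -0.001, -0.922]
force: [-4.1, -1.5, 13.6]
width: 0.0117
gripper_force: 30.0
```

```bash
python3 -c "
from h import *
s=arm.get_state();print(s['force'],s['moment'],s['ee_rot'])"
```

```text
[-4.1183718  -1.50626536 13.62469319] [-0.40262633  1.54222354  0.09216012] [ 3.14114350e+00 -8.17770569e-04 -9.22103566e-01]
```

Turning freely, with a moment of 0.09 N m about z. I continue towards -0.5 in total.

apply_moves([
  [[1, 0.001, 0.001, 0, -0.04], [1, 0.001, 0, 0, -0.04], [1, 0, 0, 0, -0.03], [1, 0, 0, 0, -0.03], [1, 0, 0, 0, 0]],
])

```text
t: 15.85
eef_pos: [0.5096, 0.0985, 0.1123]
ee_rot: [3.14, -0.001, -1.36]
force: [-5.0, -1.0, 14.9]
width: 0.0118
gripper_force: 30.0
```

```bash
python3 -c "
from h import *
s=arm.get_state();print(s['force'],s['moment'],s['ee_rot'])"
```

```text
[-5.01695411 -1.023479   14.91569564] [-0.49197855  2.28625343 -0.00375564] [ 3.14045158e+00 -1.07122765e-03 -1.36029002e+00]
```

apply_moves([
  [[1, 0, 0, 0, -0.02], [1, 0, 0, 0, -0.02], [1, 0, 0, 0, 0]],
])

```text
t: 16.15
eef_pos: [0.5095, 0.0985, 0.1123]
ee_rot: [3.14, -0.001, -1.484]
force: [-5.8, -2.0, 17.2]
width: 0.0116
gripper_force: 30.0
```

```bash
python3 -c "
from h import *
s=arm.get_state();print(s['force'],s['moment'],s['ee_rot'])"
```

```text
[-5.82636128 -2.04651223 17.16431345] [-0.43844092  2.4339523   0.18464333] [ 3.14049977e+00 -1.29462486e-03 -1.48446050e+00]
```

Turned 1.572 rad. Now I ease up 1.5 mm and watch the force before letting go.

apply_moves([
  [[1, 0, 0, 0.004, 0], [1, 0, 0, 0.004, 0], [1, 0, 0, 0.004, 0], [1, 0, 0, 0, 0]],
])

```text
t: 16.55
eef_pos: [0.5093, 0.0986, 0.1137]
ee_rot: [3.14, -0.001, -1.483]
force: [-2.9, -1.7, 5.2]
width: 0.0121
gripper_force: 30.0
```

apply_moves([
  [[1, 0, 0, 0.003, 0], [1, 0, 0, 0.002, 0], [1, 0, 0, 0, 0]],
])

```text
t: 16.85
eef_pos: [0.5093, 0.0986, 0.1146]
ee_rot: [3.14, -0.001, -1.483]
force: [-1.9, -0.9, 5.9]
width: 0.0117
gripper_force: 30.0
```

apply_moves([
  [[1, 0, 0, 0.003, 0], [1, 0, 0, 0, 0]],
])

```text
t: 17.05
eef_pos: [0.5093, 0.0986, 0.1152]
ee_rot: [3.14, -0.001, -1.483]
force: [-1.0, -0.8, 5.4]
width: 0.0119
gripper_force: 30.0
```

apply_moves([
  [[1, 0, 0, 0.003, 0], [1, 0, 0, 0, 0]],
])

```text
t: 17.25
eef_pos: [0.5094, 0.0986, 0.1158]
ee_rot: [3.14, -0.001, -1.483]
force: [-2.0, -1.1, 5.2]
width: 0.0115
gripper_force: 30.0
```

apply_moves([
  [[1, 0, 0, 0.003, 0], [1, 0, 0, 0, 0]],
])

```text
t: 17.45
eef_pos: [0.5093, 0.0986, 0.1161]
ee_rot: [3.14, -0.001, -1.483]
force: [-1.5, -2.0, 2.2]
width: 0.0119
gripper_force: 30.0
```

The force is dropping while z holds, so the stud is caught by its ledge. I'll ease off the rest, open and leave upward.

apply_moves([
  [[1, 0, 0, 0.001, 0], [0.5, 0, 0, 0, 0], [0, 0, 0, 0, 0], [-1, 0, 0, 0, 0], [-1, 0, 0, 0, 0], [-1, 0, 0, 0, 0], [-1, 0, 0, 0, 0], [-1, 0, 0, 0, 0]],
])

```text
t: 18.25
eef_pos: [0.5102, 0.0994, 0.1168]
ee_rot: [-3.142, 0.0, -1.483]
force: [0.4, -0.1, -0.6]
width: 0.0622
gripper_force: 0.0
```

apply_moves([
  [[-1, 0, 0, 0.05, 0], [-1, 0, 0, 0.1, 0], [-1, 0, 0, 0.15, 0], [-1, 0, 0, 0.2, 0], [-1, 0, 0, 0.1, 0], [-1, 0, 0, 0, 0], [-1, 0, 0, 0, 0]],
])

```text
t: 18.95
eef_pos: [0.5102, 0.0995, 0.2375]
ee_rot: [-3.14, 0.001, -1.483]
force: [-0.4, 1.0, -1.1]
width: 0.0878
gripper_force: 0.0
```

```bash
python3 - <<'E'
from h import *
from blob import blob
d=grab('wrist','w10.png');sd=grab('side','s10.png');s=arm.get_state();print(s['eef_pos'],s['width'],s['force'])
print('side',blob(sd['image'],200,260,145,195,0))
# wing darkest region in wrist view
p=proj(d,[.51,.099,.125])[0];print(p)
im=d['image'].max(2);x,y=p.round().astype(int)
print(im[y-40:y+40:4,x-48:x+49:6])
E
```

```text
[0.50959086 0.09911525 0.236113  ] 0.08771328958149673 [-0.68251903 -0.92997829 -0.15481481]
side [([227.6, 175.5], [220, 164, 17, 19, 176])]
[275.8483241  195.37358128]
[[204 204 204 207 140 137 137 139 138 138 140 196 214 209 203 132 131]
 [204 206 206 208 138 136 138 141 138 137 141 142 212 208 204 129 134]
 [202 204 205 163 140 138 139 138 136 136 141 142 213 209 204 132 134]
 [205 204 206 208 144 136 138 137 130 136 143 141 212 206 203 133 133]
 [207 206 207 209 141 135  39  22  21  26  39 139 192 205 203 132 130]
 [206 209 208 212 137  40  20   0  10  20  30  25 189 209 202 130 133]
 [209 211 211 210 141  27  17  10  16   8  30  29 194 207 202 132 131]
 [210 212 208 211  59  30  17  23  31  29  29  29  28 208 202 134 129]
 [214 214 209 215  19  23  17  14  24  26  24  34  28 207 201 133 133]
 [214 213 212 210  29  28  29  23  26  24  29  25  26 207 198 134 132]
 [217 214 213 213  28  26  30  23  22  31  21  31  30 207 200 135 134]
 [219 213 214 213  28  30  26  22  24  32  30  29  33 206 201 132 132]
 [219 214 212 215  25  23  26  22  28  25  31  34  26 206 199 134 132]
 [219 215 214 213 186  28  29  20  27  33  29  29 179 165 202 134 132]
 [217 216 210 215 217  27  30  24  31  24  31  31 205 210 201 133 131]
 [218 217 210 214 218 212  31  20  36  28  26 211 209 208 199 132 133]
 [219 217 210 215 218 214 210  22  31  32 215 209 205 208 201 131 133]
 [214 218 210 214 217 214 212  38  33  25 215 210 205 207 200 133 136]
 [215 217 210 214 214 213 208 208 204 205 215 210 205 208 202 131 133]
 [211 215 211 213 216 214 210 211 204 204 216 210 204 211 200 131 132]]
```

The wing is parallel to the hinge and stays about 12 mm in, and the robot is clear. Handing in.

```bash
python3 -c "
from station import arm
print(arm.job_done())"
```

```text
the job is handed in; nothing more can be done
None
```

I swung the cover shut, pressed the stud home at about 13 N (peak 17 N while turning), turned it a quarter turn clockwise until it caught, released it with the arm clear, and handed the job in; no verdict came back.

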